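Square a reference plate in a corner, then slide it home on the sloping stand

ROBOT

A 6-joint arm with a two-finger parallel gripper is mounted at the origin on a cart in front of the work surface, level with it; the furniture and walls round the work are solid. World frame = base frame: x ahead of the robot, y to its left, z up, the work surface at z = 0. Lengths are in mm, angles in rad, forces in N, time in s.
With the tool pointing down it reaches from about 350 to 875 mm from the base axis. Payload 4.2 kg.
Tool frame: the origin (TCP) lies midway between the tips of the shut fingers; the grasp point (between the pads) lies 19 mm behind it; z points along the fingers, y is the line along which they close (so a half turn about z gives the same grasp; the last joint's range is limited). The gripper opens to 85 mm and grips with 20 to 120 N. Pads are 22 mm wide; open, the fingers measure 114 mm over their backs; the gripper's body (76 mm by 85 mm) begins 54 mm behind the grasp point. The pads swing forward as they close: fully open they stand 13 mm farther back than shut.
Start: joints at [-0.878, 0.385, 0.008, 0, -1.194, -0.259], TCP at [262.713, -567.081, 231.312] pointing down, gripper open.
Joint ranges: [-3.14, 3.14], [-1.21, 2.06], [-1.07, 1.41], [-3.16, 2.05], [-2.99, -0.16], [-3.1, 3.1]. Speed limits (rad/s): [2.79, 2.79, 3.14, 3.14, 3.14, 3.14].

INTERFACE

Orientations are given as a unit quaternion [x, y, z, w].
In Python, from bench import * gives the robot as it stands.
- The arm moves only by the tool drive_tool, never from a script. Its argument "plan" is a list that holds one entry, the list of rows, each a list of 5 numbers: the closure, from -1 (fully open) to 1 (shut), then the shift along the world's x, y, z in mm, then the turn about the world's z in degrees. A call has 1 to 20 rows; each row shifts and turns the commanded pose from where the row before left it; what a row does not reach is not made up. A row lasts 1/12 s, in which the tool goes at most 41.7 mm and 7.16 degrees, less where a joint would pass 70% of its speed; a pose out of reach is approached as far as the arm can. A call is refused whole if a number of a shift passes 41.7 or a number of a turn 7.16, either way. A call with a gripper value outside its range is refused whole. The fingers move at their own pace and stop on an object; the grip force is fixed at half the most. Time passes only in rows, so rows that do not move let the fingers close. It gives the time, the measured TCP pose, the force, the opening and the grip force at its end, in the units of the state.
- read_state(): the state, without advancing time (a new reading comes with each control period).
- get_image(name): name is "scene" or "top" or "wrist"; returns (picture, depth): 420x560x3 uint8, red, green, blue; 420x560 float32, mm along the optical axis (not along the pixel's ray), 0 where there is no reading.
- camera_model(name): a dict with "fx", "fy", "cx", "cy" (pixels), "R" (3x3) and "t" (3): a world point X has camera coordinates R X + t; the wrist camera has in their place "mount" (4x4, takes a point from camera to tool coordinates, whose origin is the TCP and whose axes are the flange's). Camera axes: x right, y down, z forward; pixel columns grow to the right and rows downward; lengths in mm; the calibration is good to about 2 mm. A picture is of the moment at which its call begins: read the wrist's pose just before it. camera_model takes no time and is no camera call.
- job_done(): hands the job in; it is judged then, once.
The state is a dict: "clock": time; "joints": joint angles; "joint_vel": joint speeds; "joint_efforts": joint torques, N m; "position": TCP position; "ee_rot": TCP orientation; "contact_force": force on the tool from outside, world axes, zero at the start; "wrist_torque": the same for the moment, N m; "gripper_width": finger opening in mm; "grasp_force": force on a finger pad.
Only numpy, scipy, OpenCV 4.12 (cv2) and the standard library are available. Lean on these libraries where they do the work, as an engineer would, in place of code of your own. Each camera call takes 0.05 s, during which the arm holds its last target. There are 200 camera calls.

TASK

The dark reference plate lies askew on the white squaring tray. Push it snugly into the tray's corner so that it touches the side stops and the end stop at once and lies square; then pick it up from there, carry it to the sloping stand and slide its lower end under the blue lip until it is fully home against the ledge, lying flat on the slope, and let go. Keep the plate off the bench, and leave the timer, the tape roll and the covered glass dish where they are.

Things in the scene. Friction and masses are not known exactly. Their poses are not given: they have to be found in the camera images.
- plate: Loose dark metal reference plate, 110 (x) x 64 (y) x 10 (z) mm, about 0.15 kg, with a row of four round windows on top; either end may go first. Origin at its very centre (5 mm above its underside), x along its length, z up out of the windows.
- tray: Fixed white squaring tray, 200 (x) x 150 (y) x 12 mm; origin at the centre of its underside on the bench, z up, flat top at z = 12 mm. Steel stops 8 mm high form a corner at +x, +y. The plate starts on it with its length roughly along x (within 0.3 rad), 25 to 50 mm short of the corner in x and 20 to 45 mm in y.
- tray_seat (a point): Where the plate's centre is when it is square in the corner: x = 20, y = 15, z = 17 mm in the tray's frame (axes as the tray). The end stop's face is 55 mm to +x of it, 60 mm wide; two side stops, 14 mm thick, stand 32 mm to +y, from 26 to 52 mm either side of this point in x (the +x one with a bevelled lead-in from 22 mm): a finger fits between them, nothing is behind.
- cradle: Deck of the fixed grey stand, sloping 35 degrees. x points up the slope (away from the robot), y level to the left, z square to the deck. Origin on the deck at the foot of the slope, midway across, at the ledge's face, 55 mm above the bench. The deck is 90 mm wide up to x = 28 mm, then 50 mm wide up to x = 105 mm, so fingers reach past a plate's sides. The plate may stick on it.
- lip_edge (a point): Middle of the blue lip's upper edge, on its underside: x = 12, y = 0, z = 14 mm in the cradle's frame. The lip is 4 mm thick and covers the deck from here down to the ledge (x = 0). Side guides below it, 69 mm apart and 14 mm high, end at x = 18 mm and flare out (10 mm high) to x = 32 mm.
- cradle_seat (a point): Where the plate's centre is when it is fully home, length along the cradle's x: x = 55, y = 0, z = 5 mm in the cradle's frame (axes as the cradle). The lip bars a plate from being set straight down here: it must come in along the slope.
- timer: Loose white bench timer, 62 x 62 x 19 mm, a bystander; origin at the centre of its underside.
- tape_roll: Loose roll of beige tape lying flat, 80 mm across, 18 mm high, a bystander; origin at the centre of its underside.
- petri: Loose glass dish with cover, 89 mm across, 18 mm high, a bystander; origin at the centre of its underside.
Not all that is in view belongs to the job. What is shaped like the plate but yellow is not meant.

How it is judged (in metres and radians):
On the way:
1. the plate lies flat on the tray, square in the corner against the side stops and the end stop (within 2 mm of each) (x of plate in the frame of tray between 0.018 and 0.0225 m and y of plate in the frame of tray between 0.013 and 0.0175 m and z of plate in the frame of tray below 0.0195 m and angle between the x axis of plate and the x axis of tray, either way round below 0.03 rad), for 0.2 s.
At the end, for the whole second after the job is handed in: the plate lies flat on the stand's slope (within 0.06 rad and 2.5 mm), its lower end under the lip and within 3 mm of the ledge, within 5 mm of the middle, at rest (x of plate in the frame of cradle between 0.052 and 0.058 m and y of plate in the frame of cradle between -0.005 and 0.005 m and z of plate in the frame of cradle between 0.0025 and 0.0075 m and angle between the x axis of plate and the x axis of cradle, either way round below 0.06 rad and angle between the z axis of plate and the z axis of cradle, either way round below 0.06 rad and linear speed of plate below 0.01 m/s); the robot touches nothing.
It fails at once if the plate gets down onto the bench (height (world z) of plate below 0.011 m).
It fails at once if the timer is moved by more than 20 mm (distance of timer from where it was at the start of the episode above 0.02 m).
It fails at once if the tape roll is moved by more than 20 mm (distance of tape_roll from where it was at the start of the episode above 0.02 m).
It fails at once if the glass dish is moved by more than 20 mm (distance of petri from where it was at the start of the episode above 0.02 m).
It also fails if it takes over 72 s, if anything falls off the work surface, if the arm or the gripper's body presses on something with over 40 N, if the wrist force passes 120 N, or if a joint passes its speed limit or range.

## Working session

There is one attempt and no reset: what is moved stays moved. The work goes in short steps, Python scripts to look and compute and a tool call to move; the robot and the scene stay as the last step left them, time stands still between calls to the robot, and variables do not carry over. Pictures are saved under pics/ and viewed, at most 13 in all, crops included, and the job is handed in when it is done.

Besides the shell and the picture viewer there is one more tool, called after "Call:" in YAML: its name, and indented under it one key for each argument. drive_tool: Moves the arm, as the interface text tells. Its arguments: {"type":"object","properties":{"plan":{"type":"array"}},"required":["plan"]}

```bash
ls; mkdir -p pics; cat > h.py <<'E'
from bench import *
import numpy as np, cv2
from scipy.spatial.transform import Rotation as Ro
def save(n,p): cv2.imwrite('pics/'+n,cv2.cvtColor(p,cv2.COLOR_RGB2BGR))
def cloud(name,d,T=None):
    m=camera_model(name);v,u=np.mgrid[:420,:560]
    P=np.stack([(u-m['cx'])/m['fx']*d,(v-m['cy'])/m['fy']*d,d],-1)
    return (P-m['t'])@np.array(m['R'])  # R^T (P-t)
E
python3 - <<'E'
from h import *
print(read_state())
for n in('scene','top'):
    p,d=get_image(n);save(n+'0.png',p);np.savez(n+'0',p=p,d=d);m=camera_model(n);print(n,m)
print(camera_model('wrist'))
E
```

```text
pics
{'clock': 0.0, 'joints': array([-8.78403050e-01,  3.85541387e-01,  6.61523547e-03, -4.89535270e-04,
       -1.19397821e+00, -2.58606026e-01]), 'joint_vel': array([-6.75286769e-04,  8.48117308e-04,  1.54315903e-04, -8.49496021e-05,
        9.74808032e-04,  1.18561559e-03]), 'joint_efforts': array([-5.97107628e-04, -3.92292523e+01,  1.88402814e+01,  4.18630779e+00,
       -4.60546813e-03, -9.14741179e-06]), 'position': array([ 262.46740943, -566.57528563,  230.22798884]), 'ee_rot': array([-2.15108756e-01,  9.76589504e-01,  1.04123621e-03, -2.80250024e-04]), 'contact_force': array([ 0.37943768, -0.33567503, -0.38669687]), 'wrist_torque': array([-0.00773319,  0.04819953, -0.01382963]), 'grasp_force': 0.0, 'gripper_width': 85.32058797504202}
scene {'fx': 507.67379764009905, 'fy': 507.67379764009905, 'cx': 283.4381388459577, 'cy': 205.9131286825942, 'R': array([[-0.4846825 , -0.87468298,  0.00354286],
       [-0.58120761,  0.31902866, -0.748611  ],
       [ 0.65366703, -0.36489779, -0.66300001]]), 't': array([ 352.02407049,  337.65643688, 1005.13608569])}
top {'fx': 519.1592695582764, 'fy': 519.1592695582764, 'cx': 277.258240359497, 'cy': 208.80123087946254, 'R': array([[ 0.00793245, -0.99992873, -0.00892221],
       [-0.98617161, -0.00634564, -0.16560584],
       [ 0.16553742,  0.01011249, -0.98615166]]), 't': array([  94.37183343,  573.72774505, 1235.70025256])}
{'fx': 307.49579873619797, 'fy': 307.49579873619797, 'cx': 279.1513391527683, 'cy': 209.4081486961044, 'mount': array([[ 1.41291007e-04, -9.50228444e-01, -3.11553982e-01,
         8.01057067e+01],
       [ 9.99999592e-01,  4.12155750e-04, -8.03556310e-04,
        -4.01389427e-01],
       [ 8.91970828e-04, -3.11553741e-01,  9.50228115e-01,
        -1.42671178e+02],
       [ 0.00000000e+00,  0.00000000e+00,  0.00000000e+00,
         1.00000000e+00]])}
```

View pics/top0.png

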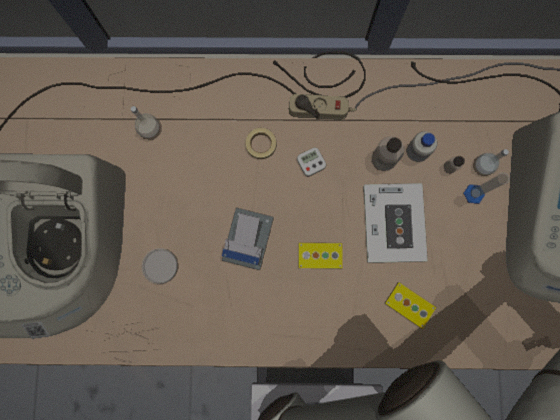

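View pics/scene0.png

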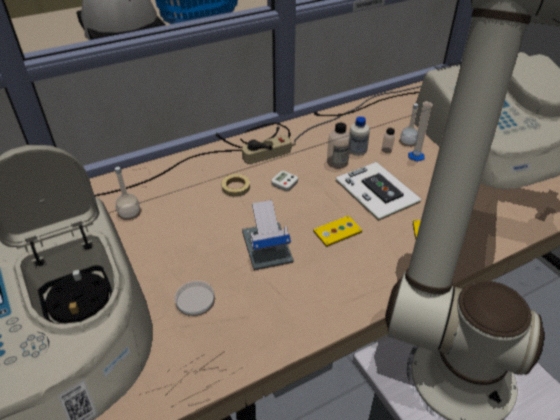

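The top view shows the dark plate on the white tray at (399,227), with the end stop at (390,189) and the side stops at (373,199) and (375,230). Yellow look-alikes are at (320,256) and (410,305). The stand is at (247,238) with its blue lip at (240,256), the timer at (311,161), the tape at (261,143) and the dish at (160,266). I choose the dark one at (399,227). The scene view agrees, with the plate at (383,187).

```bash
cat >> h.py <<'E'
def ray(name,px,z):
    m=camera_model(name);R=np.array(m['R']);px=np.atleast_2d(px).astype(float)
    d=np.c_[(px[:,0]-m['cx'])/m['fx'],(px[:,1]-m['cy'])/m['fy'],np.ones(len(px))]@R
    c=-R.T@m['t']; return c+d*((z-c[2])/d[:,2])[:,None]
def big(mask):
    cs,_=cv2.findContours(mask.astype(np.uint8),cv2.RETR_EXTERNAL,cv2.CHAIN_APPROX_NONE)
    return max(cs,key=cv2.contourArea)[:,0]
def rect(c,name,z):
    P=ray(name,c,z);r=cv2.minAreaRect(P[:,:2].astype(np.float32));return r
E
python3 - <<'E'
from h import *
f=np.load('top0.npz');p,d=f['p'],f['d'];W=cloud('top',d)
hsv=cv2.cvtColor(p,cv2.COLOR_RGB2HSV);H,S,V=[hsv[...,i].astype(int) for i in range(3)]
u0,v0,u1,v1=350,175,440,272
box=np.zeros(p.shape[:2],bool);box[v0:v1,u0:u1]=1
tray=box&(S<40)&(V>120)
c=big(tray);print('tray',rect(cv2.convexHull(c)[:,0],'top',12),len(c))
pl=box&(V<90);pl[:, :378]=0;pl[:198]=0;pl[252:]=0;pl[:,420:]=0
c=big(cv2.morphologyEx(pl.astype(np.uint8),cv2.MORPH_CLOSE,np.ones((5,5))));print('plate',rect(c,'top',22))
print(np.median(W[225:240,420:424,2]),np.median(W[225,395:402],0), W[266,240],W[300,440])
# stand
b=np.zeros_like(box);b[195:280,215:280]=1
blue=b&(H>100)&(H<125)&(S>110)
print('blue',rect(big(blue),'top',68),blue.sum())
Wc=W[195:280,215:280].reshape(-1,3);
for z0,z1 in((3,40),(40,60),(60,80),(80,100),(100,130)):
    m=(Wc[:,2]>z0)&(Wc[:,2]<z1);print(z0,m.sum(),cv2.minAreaRect(Wc[m,:2].astype(np.float32)))
a=cv2.resize(p[180:280,210:280],None,fx=5.7,fy=5.7,interpolation=2);e=cv2.resize(p[178:270,355:435],None,fx=6,fy=6,interpolation=2)
k=np.zeros((600,800,3),np.uint8);k[:570,:399]=a[:570];k[:552,400:800]=e[:552,:400];save('crop1.png',k)
E
```

```text
tray ((546.918212890625, -198.18508911132812), (200.8471221923828, 151.2193603515625), 1.810273289680481) 270
plate ((534.9985961914062, -204.76690673828125), (108.94774627685547, 64.30551147460938), 1.0774363279342651)
11.428192904711386 [ 538.40612753 -204.45012144   20.94830256] [434.39475635 192.03622137  -2.7983717 ] [ 3.53760839e+02 -3.07530251e+02  1.76528555e-01]
blue ((453.1156311035156, 186.6156768798828), (87.67904663085938, 15.565215110778809), 75.97359466552734) 219
3 1189 ((508.93609619140625, 176.00204467773438), (214.6337432861328, 164.08824157714844), 0.42603984475135803)
40 72 ((466.32733154296875, 176.48854064941406), (79.80068969726562, 16.266666412353516), 70.97953796386719)
60 685 ((473.2314147949219, 181.10238647460938), (90.33159637451172, 57.68093490600586), 75.632568359375)
80 282 ((496.0669250488281, 182.53746032714844), (70.51780700683594, 84.9630126953125), 7.869935989379883)
100 240 ((533.5697631835938, 166.42633056640625), (50.45429611206055, 30.470218658447266), 76.41954040527344)
```

View pics/crop1.png

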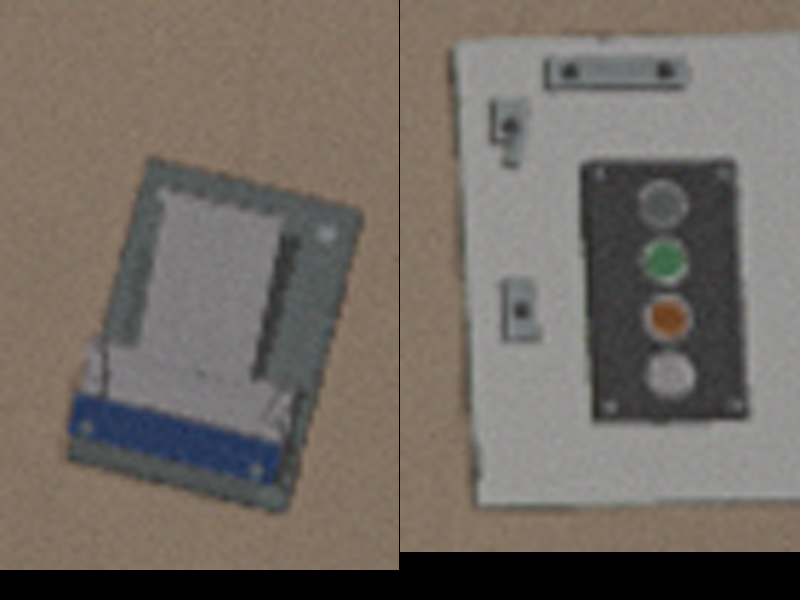

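The crop confirms the plate: dark, with four windows and light dots at its corners. Its long side lies almost parallel to the tray, and the stops sit up and to the left. I'll move above it with the jaws part closed so they clear the side stop.

Call:
drive_tool:
  plan:
    - [[-0.7, 22.8, 30.2, 0, -1.9], [-0.7, 22.8, 30.2, 0, -1.9], [-0.7, 22.8, 30.2, 0, -1.9], [-0.7, 22.8, 30.2, 0, -1.9], [-0.7, 22.8, 30.2, 0, -1.9], [-0.7, 22.8, 30.2, 0, -1.9], [-0.7, 22.8, 30.2, 0, -1.9], [-0.7, 22.8, 30.2, 0, -1.9], [-0.7, 22.8, 30.2, 0, -1.9], [-0.7, 22.8, 30.2, 0, -1.9], [-0.7, 22.8, 30.2, 0, -1.9], [-0.7, 22.0, 30.2, 0, -2], [-0.7, 0, 0, 0, 0], [-0.7, 0, 0, 0, 0]]

```text
clock: 1.27
position: [536.2, -202.9, 230.6]
ee_rot: [-0.019, 1.0, 0.0, -0.001]
contact_force: [-0.5, -0.2, 0.5]
gripper_width: 72.4
grasp_force: 0.0
```

```bash
cat >> h.py <<'E'
def wpts(px,z,s):
    m=camera_model('wrist');M=np.array(m['mount']);R=Ro.from_quat(s['ee_rot']).as_matrix()
    px=np.atleast_2d(px).astype(float)
    d=np.c_[(px[:,0]-m['cx'])/m['fx'],(px[:,1]-m['cy'])/m['fy'],np.ones(len(px))]@(R@M[:3,:3]).T
    c=R@M[:3,3]+s['position'];return c+d*((z-c[2])/d[:,2])[:,None]
E
python3 - <<'E'
from h import *
s=read_state();p,d=get_image('wrist');save('w1.png',p);np.savez('w1',p=p,d=d)
print(s['position'],Ro.from_quat(s['ee_rot']).as_matrix()[:2,1])
E
```

```text
[ 536.21014795 -202.91936195  230.5527051 ] [-0.03749966  0.99929656]
```

View pics/w1.png

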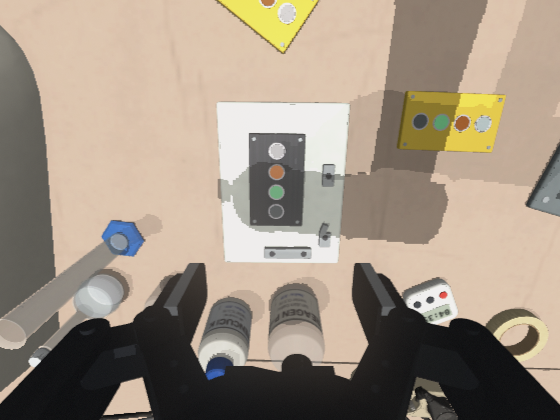

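The wrist view shows the plate at (277,180) on the tray at (283,182), the end stop at (288,253) and the side stops at (328,175) and (325,234). The finger tips are below at y≈270–320.

```bash
python3 - <<'E'
from h import *
f=np.load('w1.npz');p,d=f['p'],f['d'];s=read_state()
hsv=cv2.cvtColor(p,cv2.COLOR_RGB2HSV);S,V=hsv[...,1].astype(int),hsv[...,2].astype(int)
b=np.zeros(V.shape,bool);b[85:264,205:360]=1
def r(c,z): return cv2.minAreaRect(wpts(c,z,s)[:,:2].astype(np.float32))
for th in(30,45): print('tray',r(cv2.convexHull(big(b&(S<th)&(V>90)))[:,0],12))
b2=np.zeros(V.shape,bool);b2[125:235,240:315]=1
m=cv2.morphologyEx((b2&(V<95)).astype(np.uint8),cv2.MORPH_OPEN,np.ones((3,3)))
print('plate',r(cv2.convexHull(big(m))[:,0],22))
print('stops',wpts([[264,248],[312,248],[322,165],[322,185]],20,s)[:,:2])
E
```

```text
tray ((547.3410034179688, -201.17166137695312), (198.3230743408203, 148.9349822998047), 1.594704270362854)
tray ((547.4663696289062, -201.3519744873047), (199.49166870117188, 150.259765625), 1.52834951877594)
plate ((552.0762329101562, -207.38873291015625), (77.40189361572266, 62.34086608886719), 0.3731691241264343)
stops [[ 623.02875141 -220.63074416]
 [ 620.82163778 -160.14785303]
 [ 515.46662729 -155.87490776]
 [ 539.093599   -153.99981069]]
```

```bash
python3 - <<'E'
from h import *
s=read_state();P=wpts([[249,134],[304,134],[303,225.5],[252,226]],22,s)[:,:2];print(P,P.mean(0))
f=np.load('w1.npz');W=f['d'];print(W[110,240],W[180,262],W[60,200])
E
```

```text
[[ 483.46846602 -240.11969775]
 [ 481.26254513 -178.9303889 ]
 [ 590.15208684 -173.50033023]
 [ 593.07674006 -235.84528053]] [ 536.98995951 -207.09892435]
343.258 357.67703 338.42462
```

Call:
drive_tool:
  plan:
    - [[-0.65, 0.8, -5, -40, 0], [-0.65, 0, 0, -40, 0], [-0.65, 0, 0, -40, 0], [-0.65, 0, 0, -40, 0], [-0.65, 0, 0, -30, 0], [-0.65, 0, 0, 0, 0], [-0.65, 0, 0, 0, 0], [-0.65, 0, 0, 0, 0]]

```text
clock: 1.98
position: [537.5, -210.8, 43.2]
ee_rot: [-0.017, 1.0, -0.001, 0.002]
contact_force: [-0.0, 0.4, 1.0]
gripper_width: 70.4
grasp_force: 0.0
```

```bash
python3 - <<'E'
from h import *
s=read_state();print(s['position'],s['gripper_width']);p,d=get_image('wrist');save('w2.png',p)
E
```

```text
[ 537.4858739  -210.79515688   43.23493768] 70.43281178889757
```

View pics/w2.png

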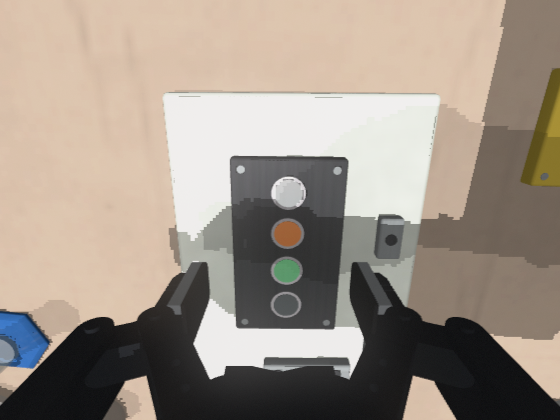

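The view shows the plate centred at (288,243) between the fingers, whose tips are at (195,270) and (360,270), with the −x side stop at (390,237). The jaws need about 3 mm more to +y.

Call:
drive_tool:
  plan:
    - [[-0.65, 0, 3, -8, 0], [-0.65, 0, 0, -8, 0], [-0.65, 0, 0, -7, 0], [-0.65, 0, 0, -5, 0], [-0.65, 0, 0, -3, 0], [-0.65, 0, 0, 0, 0], [-0.65, 0, 0, 0, 0]]

```text
clock: 2.62
position: [536.3, -206.6, 10.0]
ee_rot: [-0.017, 1.0, -0.0, -0.0]
contact_force: [-0.5, 0.5, 0.5]
gripper_width: 70.2
grasp_force: 0.0
```

Call:
drive_tool:
  plan:
    - [[-0.65, 0, 0, -1.5, 0], [-0.65, 0, 0, -1, 0], [-0.65, 0, 0, 0, 0], [-0.65, 0, 0, 0, 0]]

```text
clock: 2.95
position: [536.4, -206.7, 7.9]
ee_rot: [-0.017, 1.0, -0.0, 0.0]
contact_force: [-0.7, -0.5, -0.2]
gripper_width: 70.4
grasp_force: 0.0
```

Call:
drive_tool:
  plan:
    - [[-0.5, 0, 0, 0, 0], [-0.4, 0, 0, 0, 0], [0, 0, 0, 0, 0], [1, 0, 0, 0, 0], [1, 0, 0, 0, 0], [1, 0, 0, 0, 0]]

```text
clock: 3.45
position: [536.7, -206.7, 8.5]
ee_rot: [-0.017, 1.0, -0.0, 0.0]
contact_force: [-1.4, 1.6, 5.8]
gripper_width: 62.1
grasp_force: 66.1
```

Call:
drive_tool:
  plan:
    - [[1, 0, 0, 0.7, 0], [1, 7, 0, 0, 0], [1, 7, 0, 0, 0], [1, 7, 3, 0, 0], [1, 5, 6, 0, 0], [1, 0, 6, 0, 0], [1, 0, 1.5, 0, 0], [1, 0, 0, 0, 0], [1, 0, 0, 0, 0], [1, 0, 0, 0, 0]]

```text
clock: 4.28
position: [562.7, -189.7, 8.6]
ee_rot: [-0.017, 1.0, 0.0, 0.001]
contact_force: [1.4, 1.3, 1.1]
gripper_width: 61.9
grasp_force: 65.7
```

Call:
drive_tool:
  plan:
    - [[1, 2, 1.5, 0, 0], [1, 1, 1, 0, 0], [1, 0, 0, 0, 0], [1, 0, 0, 0, 0]]

```text
clock: 4.62
position: [564.4, -187.9, 8.6]
ee_rot: [-0.017, 1.0, 0.0, -0.001]
contact_force: [-2.7, -1.8, 5.1]
gripper_width: 61.7
grasp_force: 66.0
```

Call:
drive_tool:
  plan:
    - [[1, 1, 1, 0, 0], [1, 1, 0.5, 0, 0], [1, 0.5, 0.5, 0, 0], [1, 0, 0, 0, 0], [1, 0, 0, 0, 0]]

```text
clock: 5.03
position: [567.2, -186.0, 8.6]
ee_rot: [-0.017, 1.0, -0.0, -0.001]
contact_force: [-3.7, -2.4, 6.6]
gripper_width: 61.7
grasp_force: 66.1
```

Call:
drive_tool:
  plan:
    - [[1, 0.7, 0.7, 0, 0], [1, 0.7, 0.7, 0, 0], [1, 0, 0, 0, 0], [1, 0, 0, 0, 0]]

```text
clock: 5.37
position: [567.2, -185.5, 8.5]
ee_rot: [-0.017, 1.0, -0.0, -0.002]
contact_force: [-5.5, -6.0, 6.1]
gripper_width: 61.8
grasp_force: 66.2
```

Call:
drive_tool:
  plan:
    - [[1, 0.7, 0.7, 0, 0], [1, 0.7, 0.7, 0, 0], [1, 0, 0, 0, 0], [1, 0, 0, 0, 0]]

```text
clock: 5.7
position: [567.2, -184.8, 8.5]
ee_rot: [-0.016, 1.0, -0.0, -0.004]
contact_force: [-7.4, -8.6, 8.2]
gripper_width: 62.3
grasp_force: 66.4
```

Call:
drive_tool:
  plan:
    - [[1, 1, 1, 0, 0], [1, 1, 1, 0, 0], [1, 0, 0, 0, 0], [1, 0, 0, 0, 0]]

```text
clock: 6.03
position: [567.1, -183.8, 8.5]
ee_rot: [-0.016, 1.0, -0.001, -0.006]
contact_force: [-11.4, -12.8, 11.4]
gripper_width: 62.1
grasp_force: 66.7
```

Call:
drive_tool:
  plan:
    - [[1, 1, 1, 0, 0], [1, 1, 1, 0, 0], [1, 0, 0, 0, 0], [1, 0, 0, 0, 0]]

```text
clock: 6.37
position: [567.2, -183.6, 8.5]
ee_rot: [-0.016, 1.0, -0.001, -0.008]
contact_force: [-14.8, -19.9, 13.4]
gripper_width: 62.0
grasp_force: 66.8
```

```bash
python3 - <<'E'
from h import *
s=read_state();p,d=get_image('wrist');q,_=get_image('top')
k=np.zeros((420,800,3),np.uint8);k[:400,:400]=p[20:420,110:510];k[:400,400:]=cv2.resize(q[172:252,360:440],(400,400),interpolation=2);save('k3.png',k)
E
```

```text
(no output)
```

View pics/k3.png

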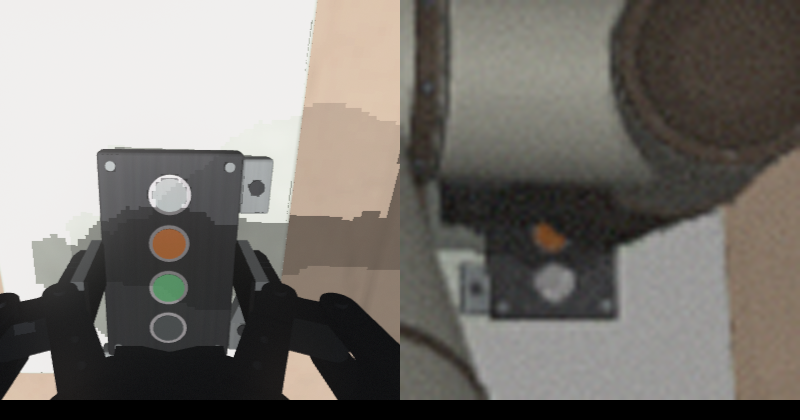

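Left half: the plate's right edge sits flush on the side stop at (256,185), with no gap seen. Right half: the stop touches at (473,288). Force has built up on both x and y, so I release with the preload on and look at the seating.

Call:
drive_tool:
  plan:
    - [[-0.4, 0, 0, 0, 0], [-0.6, 0, 0, 0, 0], [-0.7, 0, 0, 0, 0], [-0.7, 0, 0, 0, 0], [-0.7, 0, 0, 0, 0]]

```text
clock: 6.88
position: [574.4, -179.1, 8.0]
ee_rot: [-0.017, 1.0, -0.0, -0.0]
contact_force: [-1.2, -6.0, -1.1]
gripper_width: 72.7
grasp_force: 2.7
```

Call:
drive_tool:
  plan:
    - [[-0.7, -7, -4.5, 0, 0], [-0.7, 0, 0, 10, 0], [-0.7, 0, 0, 30, 0], [-0.7, 0, 0, 40, 0], [-0.7, 0, 0, 40, 0], [-0.7, 0, 0, 0, 0], [-0.7, 0, 0, 0, 0]]

```text
clock: 7.47
position: [570.0, -182.9, 132.7]
ee_rot: [-0.018, 1.0, -0.0, 0.004]
contact_force: [-0.7, 0.5, -0.6]
gripper_width: 72.4
grasp_force: 0.0
```

```bash
python3 - <<'E'
from h import *
s=read_state();print(s['position'],s['ee_rot']);p,d=get_image('wrist');save('w4.png',p[80:360,130:430].repeat(2,0).repeat(2,1));np.savez('w4',p=p,pos=s['position'],q=s['ee_rot'])
E
```

```text
[ 569.99014137 -182.86299579  132.73244934] [-1.75400209e-02  9.99836070e-01 -1.74405397e-04  4.48888133e-03]
```

View pics/w4.png

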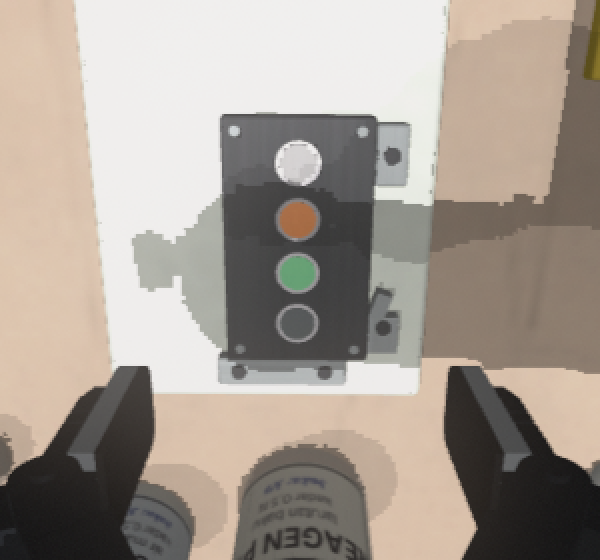

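The plate now touches the end stop at (280,368) and both side stops at (392,153) and (383,325), with no visible gap and square. I regrip about 10 mm towards the robot from its centre.

Call:
drive_tool:
  plan:
    - [[-0.7, -13, -0.6, -40, 0], [-0.7, 0, 0, -40, 0], [-0.7, 0, 0, -20, 0], [-0.7, 0, 0, -10, 0], [-0.7, 0, 0, -8, 0], [-0.7, 0, 0, -5, 0], [-0.7, 0, 0, 0, 0], [-0.7, 0, 0, 0, 0]]

```text
clock: 8.18
position: [555.6, -184.0, 6.7]
ee_rot: [-0.017, 1.0, -0.0, 0.001]
contact_force: [-0.5, 0.7, 0.3]
gripper_width: 72.8
grasp_force: 0.0
```

Call:
drive_tool:
  plan:
    - [[-0.6, 1, 0, 1, 0], [-0.4, 0, 0, 0, 0], [0, 0, 0, 0, 0], [1, 0, 0, 0, 0], [1, 0, 0, 0, 0], [1, 0, 0, 0, 0]]

```text
clock: 8.68
position: [556.9, -184.1, 8.9]
ee_rot: [-0.017, 1.0, -0.0, 0.002]
contact_force: [-1.4, 0.7, 5.9]
gripper_width: 61.6
grasp_force: 65.7
```

```bash
python3 - <<'E'
from h import *
f=np.load('top0.npz');p,d=f['p'],f['d']
hsv=cv2.cvtColor(p,cv2.COLOR_RGB2HSV);H,S,V=[hsv[...,i].astype(int) for i in range(3)]
b=np.zeros(V.shape,bool);b[195:280,215:280]=1
blue=b&(H>100)&(H<125)&(S>110)
print('lip',rect(big(blue),'top',73))
# light deck pixels on the slope: iterate plane from a pose guess
Wd=cloud('top',d)
m=b&(S<40)&(V>130); c=big(m); print(len(c),m.sum())
W=Wd[m];W=W[W[:,2]>60];
A=np.c_[W[:,:2],np.ones(len(W))];w=np.ones(len(W))
for _ in range(8):
    k=np.linalg.lstsq(A*w[:,None],W[:,2]*w,rcond=None)[0];r=W[:,2]-A@k;w=(abs(r)<4)+1e-6
g=k[:2];print('plane',k,'slope deg',np.degrees(np.arctan(np.hypot(*g))),'dir',np.degrees(np.arctan2(g[1],g[0])),(w>.5).sum())
E
```

```text
lip ((452.7440490722656, 186.21009826660156), (87.32733917236328, 15.502768516540527), 75.97358703613281)
1 31
plane [ 7.01188876e-01 -1.51977991e-01 -2.41093892e+02] slope deg 35.658303531897026 dir -12.229316534396359 23
```

Call:
drive_tool:
  plan:
    - [[1, 0, 0, 5, 0], [1, 0, 0, 15, 0], [1, 0, 0, 30, 0], [1, 0, 0, 40, 0], [1, 0, 0, 40, 0], [1, 0, 0, 40, 0], [1, 0, 0, 40, 0], [1, 4, 36.4, 2, -1.6], [1, 4, 36.4, 2, -1.6], [1, 4, 36.4, 2, -1.6], [1, 4, 36.4, 2, -1.6], [1, 4, 36.4, 2, -1.6], [1, 4, 36.4, 2, -1.6], [1, 4, 36.4, 2, -1.6], [1, 4, 36.4, 2, -1.6], [1, 4, 36.4, 2, -1.6], [1, 4, 36.4, 2, -1.6], [1, 0, 0, 0, 0], [1, 0, 0, 0, 0], [1, 0, 0, 0, 0]]

```text
clock: 10.35
position: [595.1, 180.0, 236.7]
ee_rot: [0.122, 0.993, -0.0, -0.0]
contact_force: [-0.1, 1.0, -1.6]
gripper_width: 62.3
grasp_force: 66.7
```

```bash
python3 - <<'E'
from h import *
s=read_state();print(s['position'],s['ee_rot']);p,d=get_image('wrist');save('w5.png',p);np.savez('w5',p=p,d=d,pos=s['position'],q=s['ee_rot'])
E
```

```text
[595.13228848 179.99310954 236.70346297] [ 1.21999747e-01  9.92529993e-01 -1.58264667e-04 -4.99409969e-04]
```

View pics/w5.png

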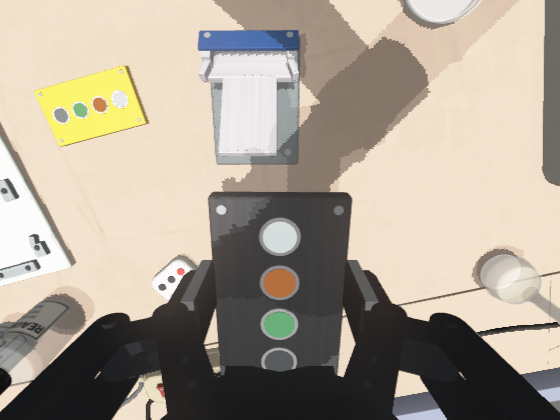

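The wrist view shows the stand's blue lip from (199,31) to (299,50), the guides to (300,78), and the narrow deck (219–277, 76–153). The plate is held straight at (280,280), aligned with the stand.

```bash
cat > fit.py <<'E'
from h import *
from scipy.optimize import least_squares
f=np.load('w5.npz');p,d=f['p'],f['d'];s=dict(position=f['pos'],ee_rot=f['q'])
hsv=cv2.cvtColor(p,cv2.COLOR_RGB2HSV);H,S,V=[hsv[...,i].astype(int) for i in range(3)]
b=np.zeros(V.shape,bool);b[25:60,190:310]=1
c=big(b&(H>100)&(H<130)&(S>110));print('blue',c.min(0),c.max(0))
low=[c[c[:,0]==u][:,1].max() for u in (210,250,290)];print(low)
g=cv2.GaussianBlur(V.astype(np.float32),(3,3),0)
for v in (95,110,125,140): 
    gx=np.diff(S[v].astype(int)*0+g[v]);print(v,'L',205+np.argmax(gx[205:235]),'R',262+np.argmin(gx[262:292]))
print('top edge',[140+np.argmin(np.diff(g[140:170,u])) for u in(228,248,268)])
E
python3 fit.py
```

```text
blue [198  31] [298  49]
[np.int32(48), np.int32(49), np.int32(49)]
95 L 221 R 276
110 L 220 R 276
125 L 219 R 276
140 L 218 R 276
top edge [np.int64(152), np.int64(152), np.int64(155)]
```

```bash
cat >> fit.py <<'E'
m=camera_model('wrist');M=np.array(m['mount']);R=Ro.from_quat(s['ee_rot']).as_matrix()
def proj(X):
    C=((X-s['position'])@R-M[:3,3])@M[:3,:3];return np.c_[m['fx']*C[:,0]/C[:,2]+m['cx'],m['fy']*C[:,1]/C[:,2]+m['cy']]
def world(c,X):
    Rc=Ro.from_euler('z',c[2])*Ro.from_euler('y',-np.radians(35));return Rc.apply(X)+[c[0],c[1],55]
def res(c):
    q=proj(world(c,np.array([[12,-45,18],[12,45,18],[105,-20,0],[105,20,0.],[60,-25,0],[60,25,0],[100,-25,0],[100,25,0]])))
    r=lambda uv,L:np.interp(uv[1],(95,140),L)-uv[0]
    return [q[0,0]-198,q[1,0]-299,q[0,1]-49.5,q[1,1]-49.5,q[2,1]-153.5,q[3,1]-154,r(q[4],(221.5,218.5)),r(q[5],(276.5,276.5)),r(q[6],(221.5,218.5)),r(q[7],(276.5,276.5))]
o=least_squares(res,[450,185,-.245]);c=o.x;print('cradle',c[:2],np.degrees(c[2]),np.round(res(c),1))
print('lip mid top',world(c,np.array([[6,0,18.]])))
for X in(95,77,70,60,50,45):print(X,np.round(world(c,np.array([[X,0,5.]])),1))
# plate in hand: corner dots
E
python3 fit.py|tail -9
```

```text
top edge [np.int64(152), np.int64(152), np.int64(155)]
cradle [463.13446224 184.17921916] -14.044360573939764 [-0.3  0.3 -0.1 -0.1  0.3 -0.1 -0.3 -0.1  0.3  0. ]
lip mid top [[457.88669763 185.49195026  73.18619542]]
95 [[535.8 166.  113.6]]
77 [[521.5 169.6 103.3]]
70 [[516.  171.   99.2]]
60 [[508.  172.9  93.5]]
50 [[500.1 174.9  87.8]]
45 [[496.1 175.9  84.9]]
```

```bash
cat > g.py <<'E'
from h import *
f=np.load('w5.npz');p=f['p'];s=dict(position=f['pos'],ee_rot=f['q'])
P=wpts([[210,194.5],[351,194.5]],s['position'][2]+13.3,s)
L=Ro.from_quat(s['ee_rot']).inv().apply(P-s['position']);print(np.round(L,1))
E
python3 g.py
```

```text
[[ 44.2 -30.5 -13.2]
 [ 44.2  31.  -13.3]]
```

Call:
drive_tool:
  plan:
    - [[1, -18, -2, -25, 0], [1, -18, -2, -25, 0], [1, -18, -3, -25, 0], [1, -14, -3, -20, 0], [1, -5.6, -0.4, -10, 0], [1, 0, 0, 0, 0], [1, 0, 0, 0, 0], [1, 0, 0, 0, 0]]

```text
clock: 11.07
position: [523.6, 169.5, 133.4]
ee_rot: [0.123, 0.992, 0.001, 0.001]
contact_force: [-0.2, 0.8, -1.9]
gripper_width: 62.4
grasp_force: 66.6
```

Call:
drive_tool:
  plan:
    - [[1, -2, 0, -8, 0], [1, 0, 0, -8, 0], [1, 0, 0, -3, 0], [1, 0, 0, -3, 0], [1, 0, 0, 0, 0], [1, 0, 0, 0, 0]]

```text
clock: 11.57
position: [519.7, 169.4, 111.3]
ee_rot: [0.122, 0.993, -0.001, -0.0]
contact_force: [-5.8, -0.7, 9.4]
gripper_width: 61.9
grasp_force: 67.9
```

Call:
drive_tool:
  plan:
    - [[1, 0, 0, -2, 0], [1, 0, 0, -2, 0], [1, 0, 0, -2, 0], [1, 0, 0, 0, 0], [1, 0, 0, 0, 0]]

```text
clock: 11.98
position: [519.5, 169.5, 107.5]
ee_rot: [0.122, 0.993, -0.001, -0.0]
contact_force: [-12.3, -0.4, 20.7]
gripper_width: 61.7
grasp_force: 72.7
```

Call:
drive_tool:
  plan:
    - [[1, 0, 0, -2, 0], [1, 0, 0, -2, 0], [1, 0, 0, -2, 0], [1, 0, 0, 0, 0], [1, 0, 0, 0, 0]]

```text
clock: 12.4
position: [519.2, 169.5, 101.4]
ee_rot: [0.122, 0.993, -0.001, -0.0]
contact_force: [-14.0, -0.0, 21.3]
gripper_width: 61.7
grasp_force: 78.5
```

Call:
drive_tool:
  plan:
    - [[1, 0, 0, -2, 0], [1, 0, 0, -2, 0], [1, 0, 0, 0, 0], [1, 0, 0, 0, 0]]

```text
clock: 12.73
position: [519.2, 169.5, 97.3]
ee_rot: [0.122, 0.993, -0.001, -0.0]
contact_force: [-13.1, 0.0, 20.7]
gripper_width: 61.9
grasp_force: 82.0
```

Call:
drive_tool:
  plan:
    - [[1, 0, 0, -2, 0], [1, 0, 0, -1.5, 0], [1, 0, 0, 0, 0], [1, 0, 0, 0, 0]]

```text
clock: 13.07
position: [519.4, 169.5, 94.3]
ee_rot: [0.122, 0.993, -0.001, -0.0]
contact_force: [-13.6, 0.0, 23.3]
gripper_width: 62.5
grasp_force: 85.0
```

```bash
python3 - <<'E'
from h import *
s=read_state();print(s['position'],s['contact_force'])
p,d=get_image('wrist');q,_=get_image('scene')
k=np.zeros((400,800,3),np.uint8);k[:,:400]=p[0:400,80:480];k[:,400:]=cv2.resize(q[180:280,220:320],(400,400),interpolation=2);save('k6.png',k)
E
```

```text
[519.36765407 169.4793637   94.26483712] [-1.35661143e+01  5.64065385e-03  2.33303433e+01]
```

View pics/k6.png

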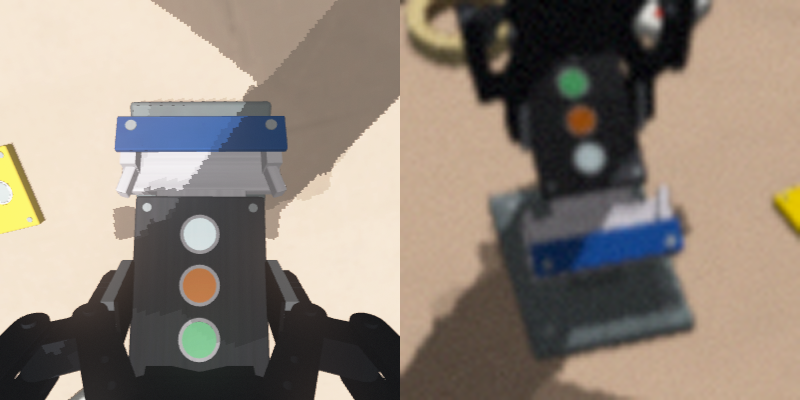

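The plate, at (200,285) in the left half, has tilted. Its near end at (200,197) sits just up-slope of the guides and is centred on the lip at (201,133). I check the tilt and end position from depth.

```bash
cat > tilt.py <<'E'
from h import *
import sys
def tilt(rows,cols,cr=(463.1,184.2,-14.04)):
    s=read_state();p,d=get_image('wrist');m=camera_model('wrist');M=np.array(m['mount']);R=Ro.from_quat(s['ee_rot']).as_matrix()
    v,u=np.mgrid[rows[0]:rows[1]:3,cols[0]:cols[1]:3];z=d[v,u].ravel();u=u.ravel();v=v.ravel()
    C=np.c_[(u-m['cx'])/m['fx']*z,(v-m['cy'])/m['fy']*z,z];W=(C@M[:3,:3].T+M[:3,3])@R.T+s['position']
    Rc=Ro.from_euler('z',np.radians(cr[2]))*Ro.from_euler('y',-np.radians(35));X=Rc.inv().apply(W-[cr[0],cr[1],55])
    A=np.c_[X[:,:2]-[X[:,0].mean(),0],np.ones(len(X))];k=np.linalg.lstsq(A,X[:,2],rcond=None)[0];r=X[:,2]-A@k
    g=abs(r)<2.5;k=np.linalg.lstsq(A[g],X[g,2],rcond=None)[0]
    print('pos',s['position'],'F',s['contact_force'],'\nslopes x,y deg',np.degrees(k[:2]),'z mean',k[2],'xrange',X[:,0].min(),X[:,0].max(),g.mean());return p,d
if __name__=='__main__':
    tilt((205,300),(222,340))
    tilt((160,188),(220,340))
E
python3 tilt.py
```

```text
pos [519.39514903 169.49482108  94.30177812] F [-14.01706396  -0.64857095  25.05783216] 
slopes x,y deg [-6.22599468  0.10313405] z mean 15.233901230137565 xrange 40.43854029196999 86.55988395405876 0.99765625
pos [519.38023729 169.45724506  94.27719644] F [-14.09235244  -0.12033289  24.65617403] 
slopes x,y deg [0.0365937  0.19834408] z mean 0.8958307439088408 xrange 7.949192745030514 25.489265520082295 1.0
```

Call:
drive_tool:
  plan:
    - [[1, 0, 0, -2, 0], [1, 0, 0, -1.5, 0], [1, 0, 0, 0, 0], [1, 0, 0, 0, 0]]

```text
clock: 13.6
position: [519.7, 169.4, 90.9]
ee_rot: [0.122, 0.993, -0.0, 0.0]
contact_force: [-12.6, -1.3, 24.0]
gripper_width: 62.2
grasp_force: 88.6
```

```bash
python3 tilt.py|head -2
```

```text
pos [519.65817072 169.40188611  90.91473581] F [-12.60688866  -1.30286804  23.97516225] 
slopes x,y deg [-0.30501201  0.05975482] z mean 11.295232109790021 xrange 37.64036622481812 84.76872891235764 0.9921875
```

Call:
drive_tool:
  plan:
    - [[1, -3.2, 0.8, -2.3, 0], [1, -3.2, 0.8, -2.3, 0], [1, -3.2, 0.8, -2.3, 0], [1, -3.2, 0.8, -2.3, 0], [1, 0, 0, 0, 0], [1, 0, 0, 0, 0]]

```text
clock: 14.2
position: [511.3, 174.7, 84.2]
ee_rot: [0.12, 0.993, 0.002, 0.005]
contact_force: [-7.1, -1.0, 29.2]
gripper_width: 62.3
grasp_force: 89.1
```

```bash
cat > look.py <<'E'
from tilt import *
p,d=tilt((205,290),(225,335));np.savez('w7',p=p,d=d)
hsv=cv2.cvtColor(p,cv2.COLOR_RGB2HSV);print([ (v,int(hsv[v,240,1]),int(hsv[v,240,2])) for v in range(110,215,5)])
save('w_%s.png'%__import__('sys').argv[1],p[60:300,120:440].repeat(2,0).repeat(2,1))
E
python3 look.py a
```

```text
pos [511.25466672 174.71483515  84.15380646] F [-7.05394162 -0.96520129 29.17657137] 
slopes x,y deg [0.97364283 0.3386489 ] z mean 11.277090665980143 xrange 26.140125523119387 71.76086260574739 0.7875116495806151
[(110, 35, 245), (115, 4, 133), (120, 6, 166), (125, 6, 163), (130, 6, 164), (135, 110, 148), (140, 132, 184), (145, 134, 185), (150, 136, 185), (155, 139, 184), (160, 137, 184), (165, 138, 183), (170, 141, 190), (175, 3, 242), (180, 2, 239), (185, 2, 243), (190, 3, 229), (195, 5, 150), (200, 12, 88), (205, 10, 104), (210, 6, 79)]
```

View pics/w_a.png

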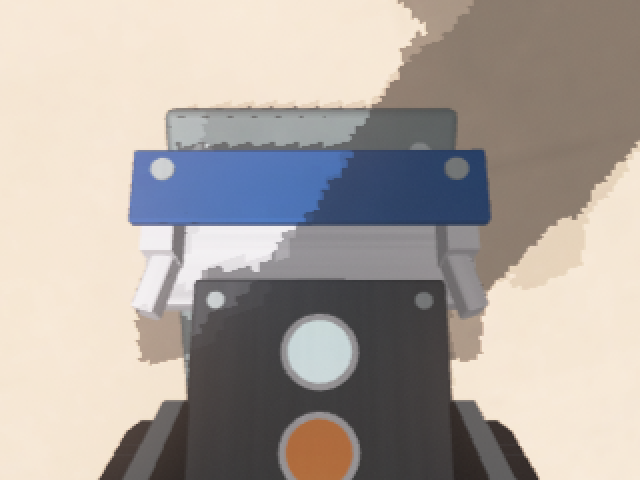

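The near end at (318,280) is between the guides and about 2 mm to the right of the lip's centre line (310). I shift −y by 2.4 mm and slide on.

Call:
drive_tool:
  plan:
    - [[1, -0.6, -2.3, 0.5, 0], [1, 0, 0, 0, 0], [1, -3.2, 0.8, -2.3, 0], [1, -1.6, 0.4, -1.1, 0], [1, 0, 0, 0, 0], [1, 0, 0, 0, 0]]

```text
clock: 14.75
position: [506.9, 175.3, 81.2]
ee_rot: [0.12, 0.993, 0.004, 0.006]
contact_force: [-5.9, 3.6, 26.2]
gripper_width: 62.5
grasp_force: 88.8
```

```bash
cat > look.py <<'E'
from tilt import *
p,d=tilt((205,280),(230,325))
V=cv2.GaussianBlur(cv2.cvtColor(p,cv2.COLOR_RGB2HSV),(3,3),0).astype(int)
b=np.zeros(p.shape[:2],bool);b[80:220,150:400]=1
c=big(b&(V[...,0]>100)&(V[...,0]<130)&(V[...,1]>110));print('blue',c.min(0),c.max(0))
lo=c.max(0)[1]
for v in(215,230): 
    r=V[v,:,2];dk=r<110;print(v,'dark cols',np.where(np.diff(dk.astype(int)))[0][:12])
print('col 280 V below lip',V[lo:lo+45:3,262,2])
E
python3 look.py
```

```text
pos [506.91909512 175.2980658   81.17532096] F [-5.91176779  3.56986173 26.18500291] 
slopes x,y deg [0.61783066 0.52835189] z mean 11.256809208523054 xrange 20.703603510736468 66.18574380473363 0.88625
blue [186 145] [365 181]
215 dark cols [217 343]
230 dark cols [214 260 298 344]
col 280 V below lip [121 166 145 149 149 150 114  70  70  70  69  68  68  68  69]
```

Call:
drive_tool:
  plan:
    - [[1, 0, 0, 3, 0], [1, -0.5, -2, 0, 0], [1, 0, -1, 0, 0], [1, 0, 0, 0, 0], [1, 0, 0, 0, 0]]

```text
clock: 15.22
position: [503.5, 171.3, 80.0]
ee_rot: [0.121, 0.993, 0.002, 0.003]
contact_force: [-5.4, 6.6, 10.2]
gripper_width: 61.9
grasp_force: 87.0
```

```bash
python3 look.py
```

```text
pos [503.54171746 171.3275374   80.00733783] F [-5.40483614  6.64352023 10.21112144] 
slopes x,y deg [0.78570204 0.47291645] z mean 11.818261458610174 xrange 18.10755825080852 64.6495697627918 0.7075
blue [195 150] [375 186]
215 dark cols [216 343]
230 dark cols [215 260 298 344]
col 280 V below lip [136 150 145 148 134  68  69  69  68  68  68  68  68  80 127]
```

Call:
drive_tool:
  plan:
    - [[1, 0.5, 2, 0, 0], [1, 0, 0.5, 0, 0], [1, 0, 0, 0, 0], [1, 0, 0, 0, 0]]

```text
clock: 15.6
position: [503.2, 171.7, 79.8]
ee_rot: [0.122, 0.993, 0.001, 0.002]
contact_force: [-4.0, -0.4, 11.0]
gripper_width: 62.1
grasp_force: 87.1
```

```bash
python3 look.py
```

```text
pos [503.24866103 171.70799541  79.76313636] F [-4.01693037 -0.36462157 11.01664512] 
slopes x,y deg [-0.2989887   0.25492188] z mean 11.635991789163727 xrange 17.80059283717716 64.48560313884363 0.9975
blue [195 150] [374 187]
215 dark cols [216 343]
230 dark cols [215 260 297 344]
col 280 V below lip [142 151 146 150 114  70  70  69  70  68  69  68  70  99 137]
```

Call:
drive_tool:
  plan:
    - [[1, 0.4, 1.5, 0, 0], [1, -1.6, 0.9, -1, 0], [1, -1.6, 0.4, -1.1, 0], [1, 0, 0, 0, 0], [1, 0, 0, 0, 0]]

```text
clock: 16.07
position: [500.5, 174.5, 77.5]
ee_rot: [0.122, 0.993, 0.001, 0.002]
contact_force: [-3.0, 0.2, 10.8]
gripper_width: 61.7
grasp_force: 87.0
```

```bash
python3 look.py
```

```text
pos [500.53637272 174.51866529  77.54286391] F [-3.04837117  0.21579994 10.76563292] 
slopes x,y deg [1.39702225 0.11103042] z mean 11.919043849146657 xrange 13.861950258851147 60.47512417396037 0.60875
blue [190 158] [371 195]
215 dark cols [216 343]
230 dark cols [215 260 297 343]
col 280 V below lip [106 140  68  69  68  68  68  68  68  68  85 127 146 154 152]
```

Call:
drive_tool:
  plan:
    - [[1, -3.2, 0.8, -2.3, 0], [1, -3.2, 0.8, -2.3, 0], [1, 0, 0, 0, 0], [1, 0, 0, 0, 0]]

```text
clock: 16.45
position: [493.9, 176.4, 72.7]
ee_rot: [0.122, 0.993, 0.001, 0.001]
contact_force: [-3.8, 1.5, 9.0]
gripper_width: 62.0
grasp_force: 86.9
```

```bash
sed -i 's/(205,280),(230,325)/(225,280),(230,325)/' look.py; python3 look.py
```

```text
pos [493.92287427 176.43120868  72.65878296] F [-3.84343659  1.48864168  9.02180265] 
slopes x,y deg [0.38601529 0.44087898] z mean 11.646718916609974 xrange 15.544068122639253 52.095577564614345 0.8865131578947368
blue [188 173] [371 211]
215 dark cols [217 343 345 348]
230 dark cols [215 260 297 344]
col 280 V below lip [100  69  69  69  70 100 136 151 153 152 141 110  71  65  64]
```

```bash
cat > win.py <<'E'
from h import *
def circ(p,rows):
    g=cv2.cvtColor(p,cv2.COLOR_RGB2GRAY);b=np.zeros(g.shape,np.uint8);b[rows[0]:rows[1],240:320]=g[rows[0]:rows[1],240:320]>120
    c=big(b);return cv2.fitEllipse(c)[0],cv2.boundingRect(c)
def cradle_pt(px,s,z,cr=(463.1,184.2,-14.04)):
    m=camera_model('wrist');M=np.array(m['mount']);R=Ro.from_quat(s['ee_rot']).as_matrix()
    Rc=Ro.from_euler('z',np.radians(cr[2]))*Ro.from_euler('y',-np.radians(35))
    dd=np.array([(px[0]-m['cx'])/m['fx'],(px[1]-m['cy'])/m['fy'],1]);D=Rc.inv().apply(R@M[:3,:3]@dd);C=Rc.inv().apply(R@M[:3,3]+s['position']-[cr[0],cr[1],55])
    return C+D*(z-C[2])/D[2]
E
python3 - <<'E'
from win import *
f=np.load('w5.npz');s=dict(position=f['pos'],ee_rot=f['q']);c,bb=circ(f['p'],(205,262))
P=wpts([[280,194.5],c],s['position'][2]+13.3,s);print(c,bb,'end->win',np.linalg.norm(P[1]-P[0]))
s=read_state();p,d=get_image('wrist');c,bb=circ(p,(222,275));print(c,bb,cradle_pt(c,s,10))
V=cv2.cvtColor(p,cv2.COLOR_RGB2HSV)
b=np.zeros(p.shape[:2],bool);b[80:225,150:400]=1
k=big(b&(V[...,0]>100)&(V[...,0]<130)&(V[...,1]>110));print('lip edge',k.max(0)[1],cradle_pt((279,k.max(0)[1]+.5),s,18))
E
```

```text
(279.634521484375, 236.3907012939453) (260, 218, 41, 38) end->win 19.79398073207612
(279.45062255859375, 236.8728790283203) (261, 222, 38, 33) [21.68790606 -0.3003471  10.        ]
lip edge 212 [11.50118975 -0.53766496 18.        ]
```

Call:
drive_tool:
  plan:
    - [[1, -1.6, 0.4, -1.1, 0], [1, -1.6, 0.4, -1.1, 0], [1, -0.8, 0.2, -0.6, 0], [1, 0, 0, 0, 0], [1, 0, 0, 0, 0]]

```text
clock: 16.97
position: [491.5, 177.3, 70.8]
ee_rot: [0.121, 0.993, 0.001, 0.003]
contact_force: [-0.4, -0.8, 12.0]
gripper_width: 62.1
grasp_force: 87.1
```

```bash
cat > chk.py <<'E'
from win import *
s=read_state();p,d=get_image('wrist');c,bb=circ(p,(205,290));print(s['position'],s['contact_force'],c,bb,cradle_pt(c,s,10))
E
python3 chk.py
```

```text
[491.45347559 177.31704121  70.79392375] [-0.37858733 -0.83921777 12.04583649] (279.44415283203125, 235.95706176757812) (261, 219, 38, 36) [17.99628553 -0.06492275 10.        ]
```

Call:
drive_tool:
  plan:
    - [[1, -1.6, 0.4, -1.1, 0], [1, -1.6, 0.4, -1.1, 0], [1, 0, 0, 0, 0], [1, 0, 0, 0, 0]]

```text
clock: 17.35
position: [491.3, 177.6, 70.7]
ee_rot: [0.119, 0.993, 0.001, 0.006]
contact_force: [7.0, -8.9, 17.7]
gripper_width: 62.2
grasp_force: 87.6
```

```bash
python3 chk.py
```

```text
[491.34681657 177.62981466  70.66377445] [ 6.97237152 -8.89442165 17.70904278] (279.1175537109375, 236.359130859375) (260, 220, 39, 35) [17.91541265 -0.02285606 10.        ]
```

Call:
drive_tool:
  plan:
    - [[-0.3, 1.2, -0.3, 2, 0], [-0.6, 1, -0.2, 1.5, 0], [-0.8, 0, 0, 0, 0], [-0.8, 0, 0, 0, 0], [-0.8, 0, 0, 0, 0]]

```text
clock: 17.82
position: [491.1, 179.0, 70.4]
ee_rot: [0.121, 0.993, 0.002, 0.003]
contact_force: [4.5, 1.7, 1.7]
gripper_width: 76.9
grasp_force: 2.3
```

```bash
python3 chk.py; python3 look.py
```

```text
[491.13089218 179.02186104  70.41153913] [4.50655513 1.6924637  1.67408399] (276.111572265625, 237.6011505126953) (257, 221, 39, 36) [17.98144308 -0.13635114 10.        ]
pos [491.02430504 178.87309269  70.49492774] F [4.71237623 2.00681482 1.20835199] 
slopes x,y deg [2.81919384 0.31862275] z mean 11.184563611354283 xrange 11.509412256195592 47.589993918214894 0.5164473684210527
blue [183 181] [368 219]
215 dark cols [249 369]
230 dark cols [212 258 294 340]
col 280 V below lip [101  70 126 160 200 214 218 215 194 158 136  71  63  63  63]
```

Call:
drive_tool:
  plan:
    - [[-0.8, 1.5, -1, 2, 0], [-0.8, 0.5, -0.5, 5, 0], [-0.8, 0, 0, 10, 0], [-0.8, 0, 0, 20, 0], [-0.8, 0, 0, 35, 0], [-0.8, 0, 0, 35, 0], [-0.8, 0, 0, 0, 0], [-0.8, 0, 0, 0, 0], [-0.8, 0, 0, 0, 0]]

```text
clock: 18.67
position: [488.9, 175.0, 176.6]
ee_rot: [0.123, 0.992, 0.0, -0.0]
contact_force: [-0.3, -0.3, -1.5]
gripper_width: 77.0
grasp_force: 0.0
```

```bash
cat > fin.py <<'E'
from win import *
from tilt import tilt
s=read_state();p,d=get_image('wrist');np.savez('w8',p=p,d=d,pos=s['position'],q=s['ee_rot'])
save('w8.png',p)
E
python3 fin.py
```

```text
(no output)
```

View pics/w8.png

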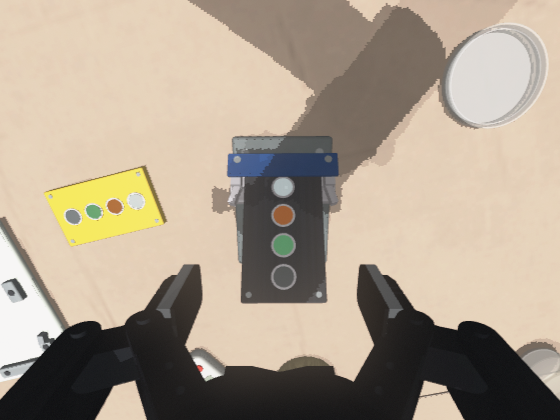

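The plate lies on the slope with its end under the lip: four windows at (283,187) to (283,277), far end at y≈302, centred on the lip (228–338). I check the numbers before handing in.

```bash
python3 - <<'E'
from win import *
from tilt import tilt
f=np.load('w8.npz');p=f['p'];s=dict(position=f['pos'],ee_rot=f['q'])
g=cv2.cvtColor(p,cv2.COLOR_RGB2GRAY);b=np.zeros(g.shape,np.uint8)
V=cv2.cvtColor(p,cv2.COLOR_RGB2HSV)
b[140:185,215:350]=((V[...,0]>100)&(V[...,0]<130)&(V[...,1]>110))[140:185,215:350];k=big(b);print('lip mid edge (12,0)',cradle_pt(((k.min(0)[0]+k.max(0)[0])/2,k.max(0)[1]+.5),s,18))
print('far corners (110,+-32)',cradle_pt((240.5,302),s,10),cradle_pt((327,301.5),s,10))
print('win1,4',cradle_pt((283,187),s,10),cradle_pt((283.5,277),s,10))
tilt((200,295),(250,318))
E
```

```text
lip mid edge (12,0) [10.88277702 15.98368432 18.        ]
far corners (110,+-32) [108.26005173 -31.63483625  10.        ] [107.86966496  32.13063146  10.        ]
win1,4 [17.68426083 -0.03031388 10.        ] [90.1913033   0.12641695 10.        ]
pos [488.69905826 174.82300548 175.87365363] F [ 0.1558375   0.12855345 -0.56752257] 
slopes x,y deg [0.07790022 0.09379914] z mean 10.978366689025234 xrange 28.246244581305408 108.20816274965675 0.9945652173913043
```

```bash
python3 -c "
from bench import *
print(job_done())"
```

```text
the job is handed in; nothing more can be done
None
```

I squared the plate in the tray corner, carried it to the stand and slid it home under the blue lip. By my last camera check it lies flat, centred to about 0.3 mm and against the ledge; I let go and handed the job in at about 19 s, and the hand-in call returned no verdict.

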